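Park the grinder carriage and press stop

TASK

The grinding is done: push the steel carriage of the tool grinder sideways by its yellow end plate, away from that plate, until it rests against the brass end stop, without touching the brass gear mounted on top of it. Then lightly press the red stop button on the blue-topped control box all the way down and draw back, pressing none of the other three buttons. Pick up nothing, and leave the loose parts and tools on the bench where they are.

Things in the scene. Friction and masses are not known exactly. Their poses are not given: they have to be found in the camera images.
- grinder: tool grinder, fixed: red base 360 x 380 x 20 mm; its bed (100 mm wide in x, top at 40 mm, from y -170 to +170) runs along its y axis at x = -100 mm; behind the bed a wheel head, up to 190 mm high, all of it at x above +10 mm. Origin under the centre (y) of the base, on the table; x points away from the robot, z up. The carriage's yellow plate is towards +y; the brass end stop (height 75 mm above the table) is at the -y end of the bed
- carriage (a joint): steel carriage block sliding on the bed along the grinder's -y, 110 mm (x) x 120 mm (y) x 42 mm high, from 41 to 83 mm above the table, top flat; value in m, 0 = at the wheel end, 0.13 = fully parked against the end stop; slides with about 2.5 N friction (12 N per m/s damping) and stays where it is left
- push_plate (a point): centre of the outer face of the carriage's yellow end plate (110 mm wide, 42 mm high, 20 mm thick, upright), 62 mm above the table; its y axis points out of the face, and the carriage travels the opposite way (its -y) to park; z up; moves with the carriage
- work_gear: brass gear on a short arbor on the carriage's top (it can turn stiffly on its arbor), 46 mm across, from 83 to 108 mm above the table; origin on its axis at the carriage's top, 94 mm behind the yellow face (along the face's -y) and 22 mm off the face's centre line (+x, away from the robot). Not to be touched
- control_box: white box, 150 x 150 x 45 mm, fixed, with a blue top; origin under its centre on the table; the four buttons stand on it at (x, y) = (+-33, +-33) mm in its frame, in any order
- stop (a joint): red push button (cap 28 mm across, standing 10 mm proud of its 44 mm black collar); value in m, 0 = up, 0.006 = fully pressed down; springs back when released; fully down takes 5 N; this one is to be pressed
- stop_top (a point): centre of the top of the red button's cap, 68 mm above the table when up; moves down with it
- start (a joint): green push button (cap 28 mm across, standing 10 mm proud of its 44 mm black collar); value in m, 0 = up, 0.006 = fully pressed down; springs back when released; fully down takes 5 N; leave alone
- start_top (a point): centre of the top of the green button's cap, 68 mm above the table when up; moves down with it
- lamp (a joint): yellow push button (cap 28 mm across, standing 10 mm proud of its 44 mm black collar); value in m, 0 = up, 0.006 = fully pressed down; springs back when released; fully down takes 5 N; leave alone
- lamp_top (a point): centre of the top of the yellow button's cap, 68 mm above the table when up; moves down with it
- pump (a joint): white push button (cap 28 mm across, standing 10 mm proud of its 44 mm black collar); value in m, 0 = up, 0.006 = fully pressed down; springs back when released; fully down takes 5 N; leave alone
- pump_top (a point): centre of the top of the white button's cap, 68 mm above the table when up; moves down with it
- gear1: loose brass gear lying flat, 40 mm across, 17 mm high; origin under its centre; a bystander
- gear2: loose brass gear lying flat, 40 mm across, 17 mm high; origin under its centre; a bystander
- gear3: loose brass gear lying flat, 40 mm across, 17 mm high; origin under its centre; a bystander
- jar: closed jar, 60 mm across, 90 mm high; origin under its centre; a bystander
- cup: green open cup, 72 mm across, 60 mm high; origin under its centre; a bystander
- wrench: steel wrench lying flat along its x; origin on its underside; a bystander
- screwdriver: screwdriver lying along its x; origin on its underside; a bystander

How it is judged (in metres and radians):
On the way, in this order (a step that is already met when the one before it is completed fails the run):
1. the carriage is pushed home against the end stop (value of joint carriage above 0.125 m and velocity of joint carriage below 0.01 m/s), for 0.1 s.
2. the red stop button is pressed down, the carriage still parked (value of joint stop above 0.0045 m and value of joint carriage above 0.125 m), for 0.05 s.
At the end, for the whole second after the job is handed in: The carriage rests within 5 mm of its parked end, the red button has been pressed (4.5 mm or more of its 6 mm) after that and is up again, the other buttons are up, and the loose things lie within 20 mm of where they were (value of joint carriage above 0.125 m and value of joint each of stop, start, lamp, pump below 0.0015 m and distance of each of gear1, gear2, gear3, jar, cup, wrench, screwdriver from where it was at the start of the episode below 0.02 m); the robot touches nothing.
It fails at once if another button is pressed (more than 2 mm) (value of joint any of start, lamp, pump above 0.002 m).
It fails at once if the red button is struck hard (over 25 N) (contact force between any of the arm, the fingers and stop_base above 25 N).
It fails at once if the gear on the carriage is touched (contact force between any of the arm, the fingers and work_gear above 0.5 N).
It fails at once if a loose bystander is moved 20 mm or lifted (distance of any of gear1, gear2, gear3, jar, cup, wrench, screwdriver from where it was at the start of the episode above 0.02 m).
It also fails if it takes over 48 s, if anything falls off the work surface, if the arm or the gripper's body presses on something with over 40 N, if the wrist force passes 120 N, or if a joint passes its speed limit or range.

ROBOT

A 6-joint arm with a two-finger parallel gripper is mounted at the origin on the work surface. World frame = base frame: x ahead of the robot, y to its left, z up, the work surface at z = 0. Lengths are in m, angles in degrees, forces in N, time in s.
With the tool pointing down it reaches from about 0.25 to 0.725 m from the base axis. Payload 9.7 kg.
Tool frame: the origin (TCP) lies between the finger pads; the fingertips stand 17 mm ahead of it and the grasp point (between the pads) lies 2 mm behind it; z points along the fingers, y is the direction in which the jaws open and shut (so a half turn about z gives the same grasp; the last joint's range is limited). The gripper opens to 85 mm and grips with 20 to 120 N. Pads are 22 mm wide; open, the fingers measure 114 mm over their backs; the gripper's body (76 mm by 85 mm) begins 54 mm behind the grasp point. The pads swing forward as they close: fully open they stand 13 mm farther back than shut.
Start: joints at [-68.87, 4.979, 10.078, 95.1, 0, 90], TCP at [0.198, -0.513, 0.228] pointing down, gripper open.
Joint ranges: [-179.16, 179.16], [-48.56, 103.87], [-65.8, 70.77], [-126.05, 130.52], [-82.76, 87.17], [-180, 180]. Speed limits (degrees/s): [127.2, 127.2, 147.25, 180, 180, 180].

INTERFACE

Orientations are given as [roll, pitch, yaw] about the fixed x, y, z axes, in that order (R = Rz(yaw) Ry(pitch) Rx(roll)).
In Python, from workcell import monitor, cams, order gives the robot as it stands. The module is installed in compiled form; this text tells all that it offers.
- The arm moves only by the shell command python3 -m handwheel 'ROWS' [OPENING] [FORCE]. ROWS is JSON, a list of rows, each a list of 6 numbers: the shift along the tool's x, y, z in m, then the turn, a rotation vector about the tool's x, y, z in degrees. In form: [[tx, ty, tz, wx, wy, wz], ...]. A call has exactly 8 rows; each row shifts and turns the commanded pose from where the row before left it, along the tool's axes as they then stand; what a row does not reach is not made up. A row lasts 1/12 s, in which the tool goes at most 41.7 mm and 7.16 degrees, less where a joint would pass 70% of its speed; a pose out of reach is approached as far as the arm can. A call is refused whole if a number of a shift passes 0.0417 or a number of a turn 7.16, either way. A call with a gripper value outside its range is refused whole. OPENING is the opening, from -1 (shut) to 1 (fully open), set as the call begins (- or left out, the last holds). The fingers move at their own pace and stop on an object; FORCE is the grip in N (left out, the last holds). Time passes only in rows, so rows that do not move let the fingers close, or fill a call up. It gives the time, the measured TCP pose, the force and the opening at its end, in the units of the state.
- monitor.get_obs(): the state, without advancing time (a new reading comes with each control period).
- cams.camera(name): name is "side" or "top"; returns a dict with "img" (400x640x3 uint8, red, green, blue), "depth" (400x640 float32, m along the optical axis (not along the pixel's ray), 0 where there is no reading), "fx", "fy", "cx", "cy" (pixels), "distortion" ([k1, k2, p1, p2, k3] as OpenCV has them; the pictures are not rectified), "rvec" (rotation vector, rad) and "tvec" (3), from world to camera coordinates, as OpenCV has them. Camera axes: x right, y down, z forward; pixel columns grow to the right and rows downward; lengths in m; the calibration is good to about 2 mm. A picture is of the moment at which its call begins.
- order.job_done(): hands the job in, once; it reports no verdict.
The state is a dict: "time": time; "q": joint angles; "qd": joint speeds; "joint_efforts": joint torques, N m; "ee_pos": TCP position; "tcp_rot": TCP orientation; "wrist_force": force on the tool from outside, world axes, zero at the start; "torque": the same for the moment, N m; "opening": finger opening in m.
Only numpy, scipy, OpenCV 4.12 (cv2) and the standard library are available. Lean on these libraries where they do the work, as an engineer would, in place of code of your own. Each camera call takes 0.05 s, during which the arm holds its last target. There are 200 camera calls.

## Working session

There is one attempt and no reset: what is moved stays moved. The work goes in short steps, Python scripts to look and compute and a shell command to move; the robot and the scene stay as the last step left them, time stands still between calls to the robot, and variables do not carry over. Pictures are saved under pics/ and viewed, about 8 in all and at most 12, crops included, and the job is handed in when it is done.

```bash
mkdir -p pics
cat > h.py <<'E'
import numpy as np, cv2
from workcell import monitor, cams, order
def grab(n):
    c=cams.camera(n); return c
def px2w(c,u,v,z=None):
    K=np.array([[c['fx'],0,c['cx']],[0,c['fy'],c['cy']],[0,0,1.]])
    p=cv2.undistortPoints(np.array([[[u,v]]],float),K,np.array(c['distortion']))[0,0]
    R=cv2.Rodrigues(np.array(c['rvec'],float))[0]; t=np.array(c['tvec'],float).ravel()
    r=R.T@np.array([p[0],p[1],1]); o=-R.T@t
    s=(z-o[2])/r[2] if z is not None else float(c['depth'][int(v),int(u)])
    return o+s*r
E
python3 - <<'E'
from h import *
import pickle
for n in('top','side'):
    c=grab(n); pickle.dump(c,open(n+'.pkl','wb')); cv2.imwrite(f'pics/{n}1.png',c['img'][:,:,::-1])
o=monitor.get_obs(); print(o['time'],o['ee_pos'],o['tcp_rot'],o['opening'],o['wrist_force'])
E
```

```text
0.1 [ 0.19820453 -0.51282347  0.22714757] [-1.79930663e+02  1.06223602e-03  2.11312127e+01] 0.08529167975055155 [0.90552495 0.16450277 0.01352803]
```

View pics/top1.png

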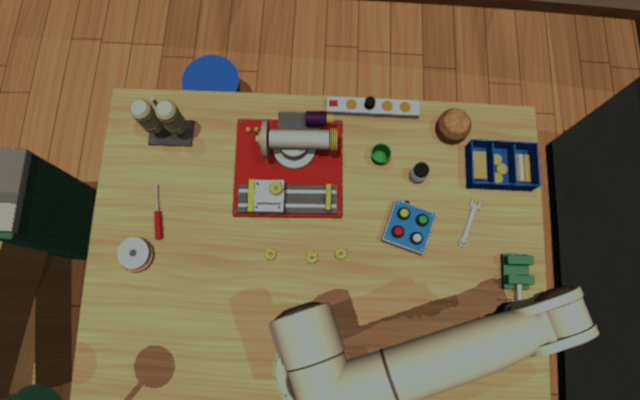

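View pics/side1.png

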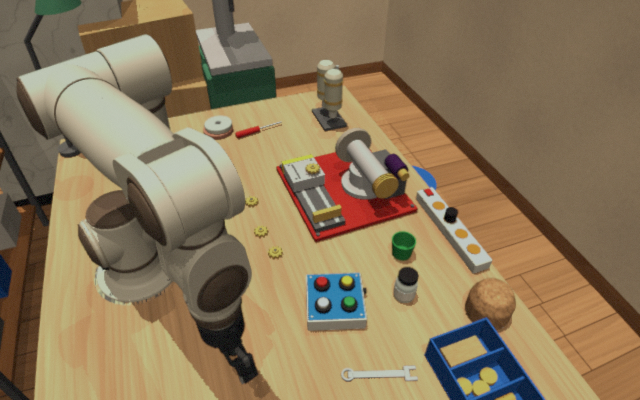

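The top view shows the carriage at about (251–286, 196) with its yellow plate at the left, the end stop at (328,199), red button at (398,231), and loose gears at (270,254), (312,257) and (341,254). I'll enlarge it to read finer positions.

Run:
```python
from h import *
import pickle
c=pickle.load(open('top.pkl','rb'))
im=c['img'][165:265,230:440,::-1]
im=np.clip(im.astype(float)*1.4,0,255).astype(np.uint8)
cv2.imwrite('pics/crop.png',cv2.resize(im[:, :],None,fx=3.8,fy=3.8,interpolation=cv2.INTER_CUBIC))
for nm,u,v,z in [('base',400-400+237,216,.02),('baseR',342,217,.02),('stop',398,231,.068),('yel',404,213,.068),('grn',423,220,.068),('wht',417,238,.068),('g1',270,254,.017),('g2',312,257,.017),('g3',341,254,.017),('plate',251,196,.083),('endst',328,199,.075),('wgear',276,188,.108)]:
    print(nm,px2w(c,u,v,z).round(3),px2w(c,u,v).round(3))
```

```text
base [0.499 0.283 0.02 ] [0.5   0.284 0.015]
baseR [ 0.512 -0.078  0.02 ] [ 0.516 -0.079  0.   ]
stop [ 0.464 -0.264  0.068] [ 0.464 -0.264  0.067]
yel [ 0.526 -0.284  0.068] [ 0.526 -0.284  0.066]
grn [ 0.504 -0.348  0.068] [ 0.506 -0.35   0.059]
wht [ 0.443 -0.327  0.068] [ 0.443 -0.327  0.068]
g1 [0.374 0.161 0.017] [0.374 0.161 0.017]
g2 [0.37  0.018 0.017] [0.37  0.018 0.022]
g3 [ 0.385 -0.079  0.017] [ 0.384 -0.079  0.019]
plate [0.557 0.231 0.083] [0.558 0.232 0.079]
endst [ 0.561 -0.027  0.075] [ 0.561 -0.027  0.072]
wgear [0.582 0.147 0.108] [0.582 0.147 0.108]
```

View pics/crop.png

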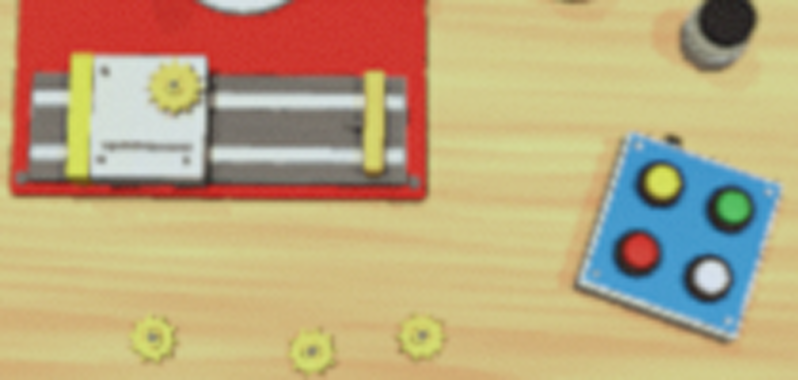

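```bash
python3 - <<'E'
from h import *
import pickle
c=pickle.load(open('top.pkl','rb'))
f=lambda u,v,z:px2w(c,230+(u+.5)/3.8-.5,165+(v+.5)/3.8-.5,z)[:2]
P={k:f(*a) for k,a in dict(pt=(71,53,.083),pb=(67,180,.083),ct=(207,56,.083),cb=(206,180,.083),red=(638,249,.068),yel=(661,183,.068),wht=(710,277,.068),grn=(733,207,.068),bl=(11,194,.02),br=(427,199,.02),st=(364,70,.075),sb=(364,172,.075),wg=(174,88,.108)).items()}
for k,v in P.items(): print(k,v.round(4))
for a,b in (('br','bl'),('ct','pt'),('cb','pb')):
    d=P[b]-P[a]; print(a,b,np.degrees(np.arctan2(-d[0],d[1])),np.linalg.norm(d))
E
python3 -m handwheel '[[0.02,0,0,0,0,2.4],[0.02,0,0,0,0,2.4],[0.02,0,0,0,0,2.4],[0.02,0,0,0,0,2.4],[0.02,0,0,0,0,2.4],[0.02,0,0,0,0,2.4],[0.02,0,0,0,0,2.4],[0.02,0,0,0,0,2.4]]' -1
```

```text
pt [0.6172 0.2446]
pb [0.5023 0.2394]
ct [0.6198 0.1238]
cb [0.5079 0.118 ]
red [ 0.4663 -0.2622]
yel [ 0.5262 -0.2823]
wht [ 0.4442 -0.3257]
grn [ 0.5074 -0.3463]
bl [0.4994 0.2987]
br [ 0.5119 -0.0784]
st [ 0.6154 -0.0159]
sb [ 0.5229 -0.0195]
wg [0.583  0.1489]
br bl 1.9095878842266978 0.37729789645866163
ct pt 1.254087790188858 0.12090675859444706
cb pb 2.6210995453140007 0.12152017488492868
time: 0.77
ee_pos: [0.3545, -0.4774, 0.2274]
tcp_rot: [-180.0, 0.0, 1.8]
wrist_force: [-0.5, -0.6, -0.0]
opening: 0.0001
```

```bash
python3 -m handwheel '[[0.0095,-0.032,0,0,0,0],[0.0095,-0.032,0,0,0,0],[0.0095,-0.032,0,0,0,0],[0.0095,-0.032,0,0,0,0],[0.0095,-0.032,0,0,0,0],[0.0095,-0.032,0,0,0,0],[0.0095,-0.032,0,0,0,0],[0.0095,-0.032,0,0,0,0]]'
python3 -m handwheel '[[0.0095,-0.032,0,0,0,0],[0.0095,-0.032,0,0,0,0],[0.0095,-0.032,0,0,0,0],[0.0095,-0.032,0,0,0,0],[0.0095,-0.032,0,0,0,0],[0.0095,-0.032,0,0,0,0],[0.0095,-0.032,0,0,0,0],[0.0095,-0.032,0,0,0,0]]'
python3 -m handwheel '[[0.0095,-0.032,0,0,0,0],[0.0095,-0.032,0,0,0,0],[0.0095,-0.032,0,0,0,0],[0.0095,-0.032,0,0,0,0],[0.0095,-0.032,0,0,0,0],[0.0095,-0.032,0,0,0,0],[0.0095,-0.032,0,0,0,0],[0.0095,-0.032,0,0,0,0]]'
```

```text
time: 1.43
ee_pos: [0.4209, -0.2179, 0.2275]
tcp_rot: [-180.0, 0.0, 1.9]
wrist_force: [-0.2, -0.7, 0.5]
opening: 0.0002
time: 2.1
ee_pos: [0.4888, 0.0296, 0.2276]
tcp_rot: [-179.5, 0.0, 3.1]
wrist_force: [0.1, -0.2, 0.2]
opening: 0.0
time: 2.77
ee_pos: [0.5499, 0.1657, 0.2407]
tcp_rot: [-174.0, 0.1, 13.8]
wrist_force: [0.5, -0.7, 1.4]
opening: -0.0001
```

```bash
python3 -m handwheel '[[0,0,0,0,0,0],[0,0,0,0,0,0],[0,0,0,0,0,0],[0,0,0,0,0,0],[0,0,0,0,0,0],[0,0,0,0,0,0],[0,0,0,0,0,0],[0,0,0,0,0,0]]'
python3 -c "
from h import *
o=monitor.get_obs();print(o['q'],o['wrist_force'],o['joint_efforts'],o['qd'])
c=grab('side');cv2.imwrite('pics/s2.png',c['img'][:,:,::-1])"
```

```text
time: 3.43
ee_pos: [0.5492, 0.1651, 0.2412]
tcp_rot: [-174.0, 0.1, 13.8]
wrist_force: [0.2, 0.2, 0.5]
opening: 0.0
[ 13.73883563   8.5180406   15.28530782  96.823578     5.95253099
 179.94459581] [0.21863975 0.17567691 0.54169964] [-7.67942215e-02 -5.56785643e+01  4.62096977e+01  1.47687894e-02
  3.33995903e-01 -4.49435186e-05] [ 0.27243869  0.16557177  0.15163732 -0.03005086  0.01349461 -0.05631565]
```

View pics/s2.png

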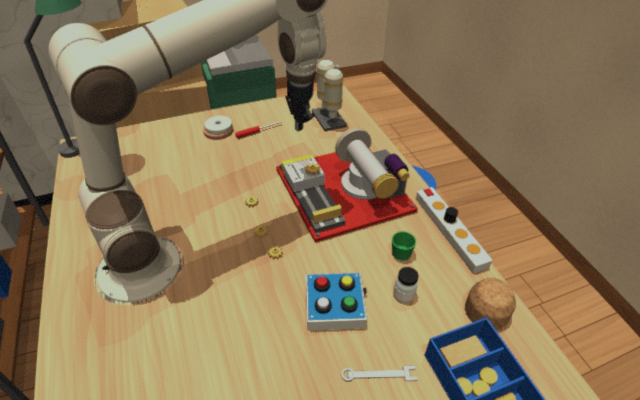

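Joint 6 reached its 180° limit, because the yaw here is q1+180−q6. The arm is clear of everything (gripper at about (300,105), well above the bench). I'll turn the tool to a yaw of about 92° instead.

```bash
python3 -m handwheel '[[0,0,0,0,0,-7],[0,0,0,0,0,-7],[0,0,0,0,0,-7],[0,0,0,0,0,-7],[0,0,0,0,0,-7],[0,0,0,0,0,-7],[0,0,0,0,0,-7],[0,0,0,0,0,-7]]'
python3 -m handwheel '[[0,0,0,0,0,-7],[0,0,0,0,0,-7],[0,0,0,0,0,-7],[0,0,0,0,0,-1],[0,0,0,0,0,0],[0,0,0,0,0,0],[0,0,0,0,0,0],[0,0,0,0,0,0]]'; python3 -c "
from h import *
o=monitor.get_obs();print(o['q'],o['tcp_rot'])
from scipy.spatial.transform import Rotation as R
A=R.from_euler('xyz',o['tcp_rot'],degrees=True);B=R.from_euler('xyz',[180,0,91.9],degrees=True)
print((A.inv()*B).as_rotvec(degrees=True))"
```

```text
time: 4.15
ee_pos: [0.5493, 0.1653, 0.2411]
tcp_rot: [-176.6, -4.9, 70.0]
wrist_force: [0.6, 0.2, -0.2]
opening: -0.0001
time: 4.82
ee_pos: [0.5493, 0.1653, 0.2411]
tcp_rot: [-178.7, -5.8, 91.6]
wrist_force: [0.1, 0.5, -0.9]
opening: -0.0001
[ 13.76124026   8.54311496  15.29890188  96.82563971   5.95178585
 102.05230725] [-178.68429833   -5.80546933   91.63858519]
[-1.30132965 -5.8082004  -0.19452322]
```

```bash
python3 -m handwheel '[[0,0,0,-1.3,-5.8,-0.2],[0.02,0.002,0,0,0,0],[0.02,0.002,0,0,0,0],[0.02,0.002,0,0,0,0],[0.02,0.002,0,0,0,0],[0.02,0.002,0,0,0,0],[0.02,0.002,0,0,0,0],[0,0,0,0,0,0]]'
```

```text
time: 5.48
ee_pos: [0.5569, 0.2886, 0.2402]
tcp_rot: [-180.0, -0.0, 92.1]
wrist_force: [-0.6, -0.1, -0.2]
opening: -0.0
```

```bash
python3 -m handwheel '[[0,0,0.02,0,0,0],[0,0,0.025,0,0,0],[0,0,0.025,0,0,0],[0,0,0.025,0,0,0],[0,0,0.025,0,0,0],[0,0,0.025,0,0,0],[0,0,0.02,0,0,0],[0,0,0,0,0,0]]'
python3 -c "
from h import *
for n in('side','top'):
  c=grab(n);cv2.imwrite('pics/d%s.png'%n,cv2.resize(c['img'][100:260,220:460,::-1] if n=='side' else c['img'][150:270,220:400,::-1],None,fx=3,fy=3))
print(monitor.get_obs()['ee_pos'])"
```

```text
time: 6.15
ee_pos: [0.5551, 0.2841, 0.0714]
tcp_rot: [-179.7, 0.2, 91.9]
wrist_force: [-0.6, 0.0, -0.5]
opening: 0.0
[0.55685528 0.28515938 0.07627073]
```

View pics/dside.png

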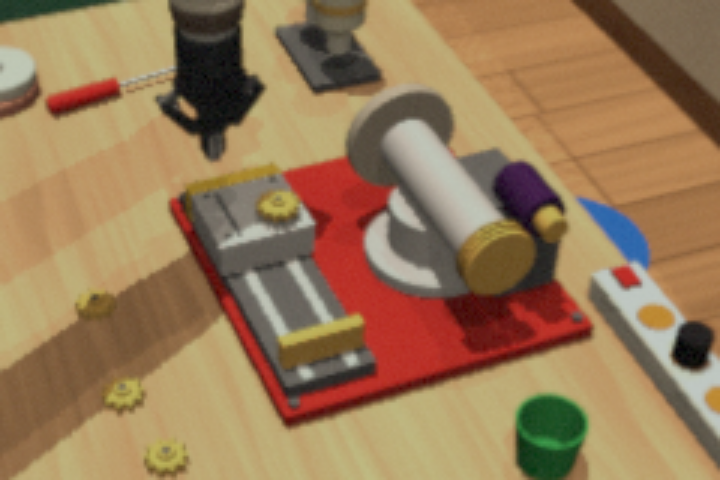

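The gripper stands shut beyond the yellow plate, at about (212,150) in the crop, clear of the screwdriver. Now I push.

```bash
python3 -m handwheel '[[-0.008,0,0,0,0,0],[-0.008,0,0,0,0,0],[-0.008,0,0,0,0,0],[-0.007,0,0,0,0,0],[-0.007,0,0,0,0,0],[-0.007,0,0,0,0,0],[-0.007,0,0,0,0,0],[-0.007,0,0,0,0,0]]'
python3 -m handwheel '[[-0.007,0,0,0,0,0],[-0.007,0,0,0,0,0],[-0.007,0,0,0,0,0],[-0.007,0,0,0,0,0],[-0.007,0,0,0,0,0],[-0.007,0,0,0,0,0],[-0.007,0,0,0,0,0],[-0.007,0,0,0,0,0]]'
python3 -c "
from h import *
c=grab('top');cv2.imwrite('pics/p1.png',cv2.resize(c['img'][150:270,220:400,::-1],None,fx=4,fy=4))"
```

```text
time: 6.92
ee_pos: [0.5595, 0.2264, 0.0767]
tcp_rot: [179.9, -0.1, 92.0]
wrist_force: [-0.5, 3.4, 4.1]
opening: -0.0001
time: 7.58
ee_pos: [0.5614, 0.1703, 0.0766]
tcp_rot: [179.9, -0.0, 92.0]
wrist_force: [0.2, 3.6, 6.8]
opening: -0.0001
```

View pics/p1.png

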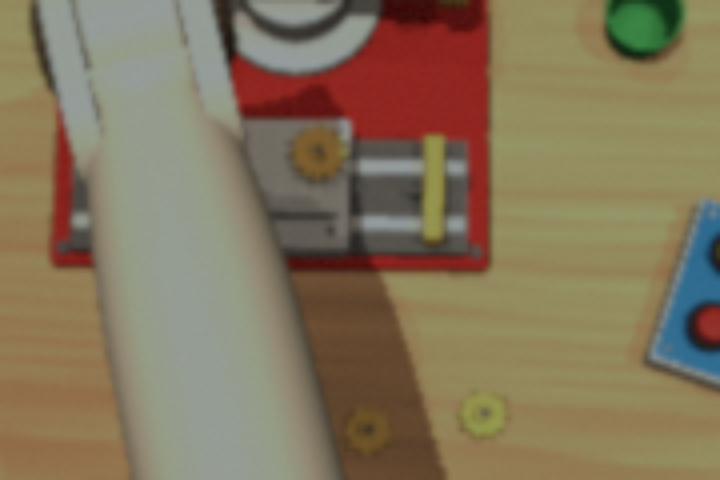

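The carriage's leading edge is at crop x≈352 and the stop at x≈423, so about 55 mm remain. I'll continue more slowly near the end.

```bash
python3 -m handwheel '[[-0.006,0,0,0,0,0],[-0.006,0,0,0,0,0],[-0.006,0,0,0,0,0],[-0.005,0,0,0,0,0],[-0.004,0,0,0,0,0],[-0.003,0,0,0,0,0],[-0.003,0,0,0,0,0],[-0.003,0,0,0,0,0]]'
python3 -m handwheel '[[-0.002,0,0,0,0,0],[-0.002,0,0,0,0,0],[-0.002,0,0,0,0,0],[-0.002,0,0,0,0,0],[-0.002,0,0,0,0,0],[-0.001,0,0,0,0,0],[-0.001,0,0,0,0,0],[0,0,0,0,0,0]]'
```

```text
time: 8.3
ee_pos: [0.5624, 0.1345, 0.0761]
tcp_rot: [180.0, -0.0, 92.0]
wrist_force: [-0.3, 2.5, 5.0]
opening: -0.0004
time: 8.97
ee_pos: [0.5628, 0.1225, 0.0761]
tcp_rot: [180.0, 0.0, 92.0]
wrist_force: [-0.5, 2.0, 5.3]
opening: -0.0002
```

```bash
python3 -m handwheel '[[-0.002,0,0,0,0,0],[-0.001,0,0,0,0,0],[-0.001,0,0,0,0,0],[-0.001,0,0,0,0,0],[-0.001,0,0,0,0,0],[-0.001,0,0,0,0,0],[0,0,0,0,0,0],[0,0,0,0,0,0]]'
python3 -c "
from h import *
c=grab('top');cv2.imwrite('pics/p2.png',cv2.resize(c['img'][150:270,220:400,::-1],None,fx=4,fy=4))"
```

```text
time: 9.63
ee_pos: [0.5629, 0.1196, 0.0763]
tcp_rot: [180.0, -0.5, 92.2]
wrist_force: [-1.3, 22.6, 4.3]
opening: -0.0001
```

View pics/p2.png

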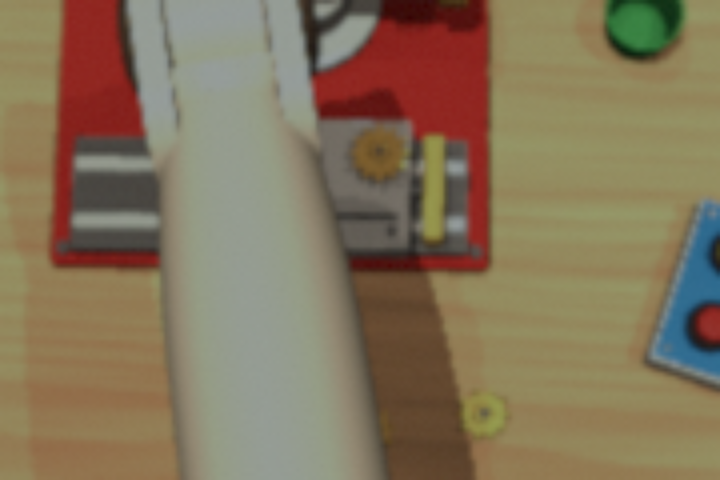

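The contact force rose to 22.6 N and the carriage edge moved from px 284.5 to 323, about 130 mm, so it is parked. I'll back off, rise and go to the red button.

```bash
python3 -m handwheel '[[0.008,0,0,0,0,0],[0.015,0,0,0,0,0],[0.015,0,0,0,0,0],[0,0,-0.03,0,0,0],[0,0,-0.035,0,0,0],[0,0,-0.035,0,0,0],[0,0,-0.035,0,0,0],[0,0,-0.03,0,0,0]]'
python3 -m handwheel '[[-0.02,0,0,0,0,0],[-0.027,-0.007,0,0,0,0],[-0.027,-0.007,0,0,0,0],[-0.027,-0.007,0,0,0,0],[-0.027,-0.007,0,0,0,0],[-0.027,-0.007,0,0,0,0],[-0.027,-0.007,0,0,0,0],[-0.027,-0.007,0,0,0,0]]'
python3 -m handwheel '[[-0.027,-0.007,0,0,0,0],[-0.027,-0.007,0,0,0,0],[-0.027,-0.007,0,0,0,0],[-0.027,-0.007,0,0,0,0],[-0.027,-0.007,0,0,0,0],[-0.027,-0.007,0,0,0,0],[-0.02,-0.007,0,0,0,0],[0,0,0,0,0,0]]'
```

```text
time: 10.35
ee_pos: [0.5613, 0.1532, 0.2427]
tcp_rot: [-180.0, 0.1, 92.0]
wrist_force: [0.7, -0.6, -0.1]
opening: 0.0003
time: 11.02
ee_pos: [0.5191, -0.0585, 0.2402]
tcp_rot: [-179.9, 0.0, 92.0]
wrist_force: [0.9, -0.4, 0.2]
opening: 0.0
time: 11.68
ee_pos: [0.4758, -0.2437, 0.2398]
tcp_rot: [-179.8, 0.0, 91.8]
wrist_force: [-0.4, -0.1, -0.7]
opening: -0.0006
```

```bash
python3 -m handwheel '[[-0.019,-0.0105,0,0,0,0],[0,0,0.025,0,0,0],[0,0,0.025,0,0,0],[0,0,0.025,0,0,0],[0,0,0.025,0,0,0],[0,0,0.02,0,0,0],[0,0,0,0,0,0],[0,0,0,0,0,0]]'
python3 -c "
from h import *
import pickle
c=pickle.load(open('side.pkl','rb'))
im=c['img'].astype(int);m=(im[...,0]>110)&(im[...,1]<70)&(im[...,2]<80)
v,u=np.nonzero(m[270:300,305:335]);v=v+270;u=u+305
print(len(u),u.mean(),v.mean(),px2w(c,u.mean(),v.mean(),.068))
c=grab('side');cv2.imwrite('pics/s3.png',cv2.resize(c['img'][150:350,200:440,::-1],None,fx=3,fy=3))
print(monitor.get_obs()['ee_pos'])"
```

```text
time: 12.35
ee_pos: [0.4669, -0.2592, 0.1201]
tcp_rot: [-179.9, -0.1, 92.0]
wrist_force: [-0.0, -0.0, 0.3]
opening: 0.0003
75 321.4266666666667 280.9866666666667 [ 0.46389524 -0.27363726  0.068     ]
[ 0.46761456 -0.25961352  0.12154154]
```

View pics/s3.png

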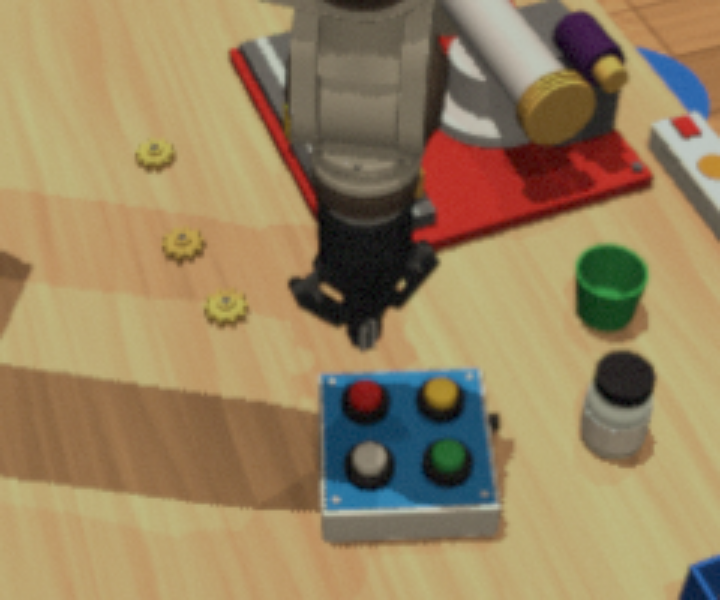

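The tip shows at crop (365,343) above the red button (366,394). The two cameras disagree by about 10 mm in y, so I'll check with depth before pressing.

```bash
python3 -c "
from h import *
import pickle
s=pickle.load(open('side.pkl','rb'));t=pickle.load(open('top.pkl','rb'))
for c,pts in((s,dict(red=(322,281),yel=(347,280.5),wht=(323.5,301),grn=(349,301.5),tl=(306.5,274.5),tr=(361,273.5),bl=(307,319),br=(365.5,318))),(t,dict(red=(397.7,230.4),yel=(403.9,213),wht=(416.8,237.8),grn=(422.8,219.4),tl=(395.5,200.4),tr=(434.7,214.2),bl=(381.8,240.3),br=(424,253.7)))):
  for k,(u,v) in pts.items(): print(k,px2w(c,u,v,.045 if len(k)==2 else .068).round(4),px2w(c,u,v).round(4))
K=np.array([[s['fx'],0,s['cx']],[0,s['fy'],s['cy']],[0,0,1.]])
for p in([.4676,-.2596,.1045],[.4663,-.2622,.068],[.4663,-.2622,.058]): print(cv2.projectPoints(np.array([p]),np.array(s['rvec'],float),np.array(s['tvec'],float),K,np.array(s['distortion']))[0].ravel())
"
```

```text
red [ 0.4653 -0.2742  0.068 ] [ 0.4658 -0.2728  0.066 ]
yel [ 0.527 -0.295  0.068] [ 0.5281 -0.2927  0.0647]
wht [ 0.4472 -0.3337  0.068 ] [ 0.447  -0.3342  0.0688]
grn [ 0.5066 -0.357   0.068 ] [ 0.5067 -0.3568  0.0677]
tl [ 0.4397 -0.2233  0.045 ] [ 0.4512 -0.1872 -0.0037]
tr [ 0.5793 -0.2705  0.045 ] [ 0.5977 -0.237  -0.0034]
bl [ 0.3958 -0.355   0.045 ] [ 0.3963 -0.3537  0.0428]
br [ 0.5334 -0.4022  0.045 ] [ 0.5354 -0.3989  0.039 ]
red [ 0.4655 -0.2628  0.068 ] [ 0.4664 -0.2637  0.0628]
yel [ 0.5255 -0.2833  0.068 ] [ 0.5261 -0.2839  0.0649]
wht [ 0.4433 -0.3268  0.068 ] [ 0.4425 -0.3257  0.0732]
grn [ 0.5064 -0.3472  0.068 ] [ 0.5079 -0.3489  0.0602]
tl [ 0.573  -0.2585  0.045 ] [ 0.5734 -0.2588  0.0432]
tr [ 0.5307 -0.3934  0.045 ] [ 0.5308 -0.3935  0.0445]
bl [ 0.4334 -0.2134  0.045 ] [ 0.4377 -0.2173  0.0163]
br [ 0.3942 -0.356   0.045 ] [ 0.3999 -0.3663 -0.0012]
[320.97154089 267.77702916]
[320.77439007 277.42370361]
[320.7551638  279.75705355]
```

```bash
python3 -c "
from h import *
c=grab('side')
e=monitor.get_obs()['ee_pos'];print(e)
P=[]
for v in range(240,272):
  for u in range(300,345):
    if c['depth'][v,u]>0 and c['img'][v,u].max()<110:
      p=px2w(c,u,v)
      if .09<p[2]<.2 and abs(p[0]-.467)<.1: P.append([u,v,*p])
P=np.array(P)
for v in range(250,270):
  q=P[P[:,1]==v]
  if len(q): print(v,q[:,0].min(),q[:,0].max(),np.median(q[:,2:],0).round(4),q[:,2].min().round(3),q[:,2].max().round(3))
cv2.imwrite('pics/s4.png',cv2.resize(c['img'][235:305,285:375,::-1],None,fx=8,fy=8,interpolation=cv2.INTER_CUBIC))
"
```

```text
[ 0.46808825 -0.25987511  0.12230593]
250 308.0 335.0 [ 0.4624 -0.2722  0.1842] 0.431 0.498
251 308.0 334.0 [ 0.4601 -0.2713  0.1796] 0.429 0.497
252 306.0 329.0 [ 0.4534 -0.273   0.1792] 0.424 0.486
253 303.0 328.0 [ 0.4508 -0.2738  0.1805] 0.416 0.48
254 305.0 327.0 [ 0.4512 -0.2729  0.1771] 0.421 0.479
255 306.0 327.0 [ 0.4521 -0.2739  0.1756] 0.423 0.478
256 308.0 326.0 [ 0.4522 -0.2733  0.1722] 0.429 0.476
257 310.0 326.0 [ 0.4544 -0.2744  0.1682] 0.433 0.478
258 312.0 326.0 [ 0.4596 -0.2725  0.1589] 0.438 0.476
259 316.0 326.0 [ 0.4632 -0.2703  0.1541] 0.454 0.477
260 316.0 326.0 [ 0.463  -0.2699  0.1499] 0.454 0.478
261 316.0 326.0 [ 0.4629 -0.2702  0.1455] 0.454 0.477
262 317.0 325.0 [ 0.4633 -0.2705  0.1413] 0.455 0.474
263 317.0 324.0 [ 0.4618 -0.2713  0.1394] 0.454 0.471
264 318.0 324.0 [ 0.4632 -0.2703  0.1342] 0.456 0.47
265 320.0 323.0 [ 0.4641 -0.2725  0.1321] 0.462 0.467
```

View pics/s4.png

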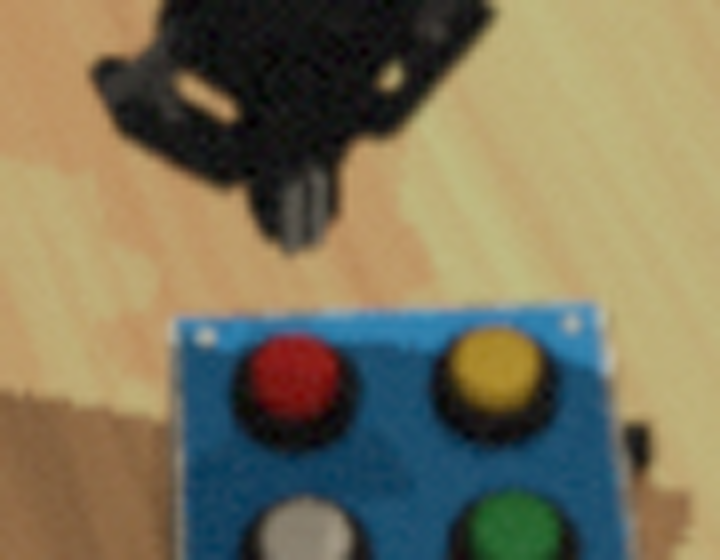

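In the side view the finger's front face is at y −0.2705, which matches the robot. That puts the red button at y between −0.263 (top camera) and −0.273 (side camera). I'll use −0.268, well inside the cap, and descend slowly while watching the force.

```bash
python3 -m handwheel '[[-0.008,-0.002,0,0,0,0],[0,0,0.008,0,0,0],[0,0,0.008,0,0,0],[0,0,0.006,0,0,0],[0,0,0.004,0,0,0],[0,0,0.003,0,0,0],[0,0,0.001,0,0,0],[0,0,0,0,0,0]]'
python3 -m handwheel '[[0,0,0.001,0,0,0],[0,0,0.001,0,0,0],[0,0,0.001,0,0,0],[0,0,0.001,0,0,0],[0,0,0.001,0,0,0],[0,0,0.001,0,0,0],[0,0,0,0,0,0],[0,0,0,0,0,0]]'
python3 -m handwheel '[[0,0,0,0,0,0],[0,0,0,0,0,0],[0,0,0,0,0,0],[0,0,0,0,0,0],[0,0,0,0,0,0],[0,0,0,0,0,0],[0,0,0,0,0,0],[0,0,0,0,0,0]]'
```

```text
time: 13.12
ee_pos: [0.4659, -0.2677, 0.0907]
tcp_rot: [-180.0, -0.0, 92.0]
wrist_force: [-0.0, -0.4, 0.3]
opening: 0.0001
time: 13.78
ee_pos: [0.466, -0.2678, 0.0849]
tcp_rot: [180.0, -0.0, 92.0]
wrist_force: [-0.1, 0.3, -0.1]
opening: -0.0001
time: 14.45
ee_pos: [0.466, -0.2678, 0.085]
tcp_rot: [180.0, -0.0, 92.0]
wrist_force: [0.3, -0.1, -0.4]
opening: 0.0003
```

```bash
python3 -m handwheel '[[0,0,0.001,0,0,0],[0,0,0,0,0,0],[0,0,0.001,0,0,0],[0,0,0,0,0,0],[0,0,0.001,0,0,0],[0,0,0,0,0,0],[0,0,0,0,0,0],[0,0,0,0,0,0]]'
```

```text
time: 15.12
ee_pos: [0.466, -0.2678, 0.082]
tcp_rot: [180.0, -0.0, 92.0]
wrist_force: [0.1, -0.1, 0.1]
opening: 0.0
```

```bash
python3 -m handwheel '[[0,0,0.001,0,0,0],[0,0,0,0,0,0],[0,0,0.001,0,0,0],[0,0,0,0,0,0],[0,0,0.001,0,0,0],[0,0,0,0,0,0],[0,0,0,0,0,0],[0,0,0,0,0,0]]'
```

```text
time: 15.78
ee_pos: [0.466, -0.2678, 0.079]
tcp_rot: [180.0, -0.0, 92.0]
wrist_force: [0.7, -0.2, 0.1]
opening: 0.0002
```

```bash
python3 -c "
from h import *
c=grab('side');cv2.imwrite('pics/s5.png',cv2.resize(c['img'][235:305,285:375,::-1],None,fx=8,fy=8,interpolation=cv2.INTER_CUBIC))
"
```

```text
(no output)
```

View pics/s5.png

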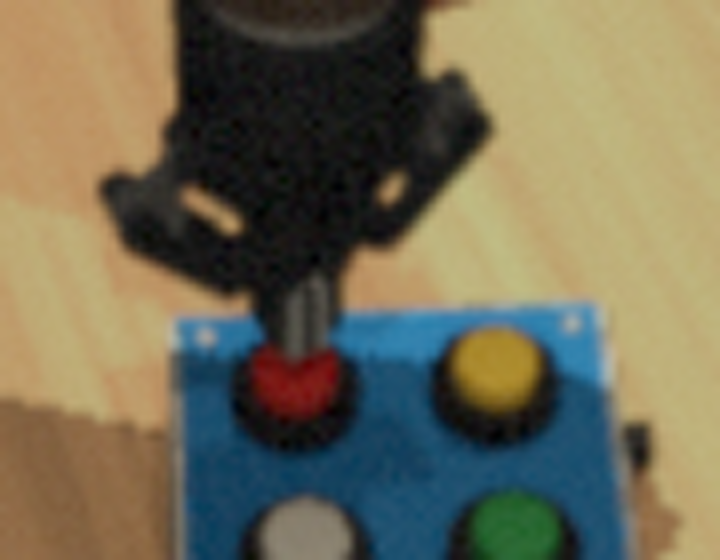

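The tip is centred over the red cap (crop x≈298) and still hovers a few mm above it. I'll keep descending gently.

```bash
python3 -m handwheel '[[0,0,0.001,0,0,0],[0,0,0,0,0,0],[0,0,0.001,0,0,0],[0,0,0,0,0,0],[0,0,0.001,0,0,0],[0,0,0,0,0,0],[0,0,0,0,0,0],[0,0,0,0,0,0]]'
python3 -m handwheel '[[0,0,0.001,0,0,0],[0,0,0,0,0,0],[0,0,0.001,0,0,0],[0,0,0,0,0,0],[0,0,0.001,0,0,0],[0,0,0,0,0,0],[0,0,0,0,0,0],[0,0,0,0,0,0]]'
```

```text
time: 16.5
ee_pos: [0.466, -0.2678, 0.076]
tcp_rot: [180.0, -0.0, 92.0]
wrist_force: [-0.5, 0.1, -0.2]
opening: 0.0001
time: 17.17
ee_pos: [0.466, -0.2678, 0.073]
tcp_rot: [180.0, -0.0, 92.0]
wrist_force: [-0.3, 0.8, 0.5]
opening: 0.0003
```

```bash
python3 -m handwheel '[[0,0,0.001,0,0,0],[0,0,0,0,0,0],[0,0,0.001,0,0,0],[0,0,0,0,0,0],[0,0,0.001,0,0,0],[0,0,0,0,0,0],[0,0,0,0,0,0],[0,0,0,0,0,0]]'
python3 -c "
from h import *
c=grab('side');cv2.imwrite('pics/s6.png',cv2.resize(c['img'][235:305,285:375,::-1],None,fx=8,fy=8,interpolation=cv2.INTER_CUBIC))
"
```

```text
time: 17.83
ee_pos: [0.466, -0.2679, 0.07]
tcp_rot: [180.0, -0.0, 92.0]
wrist_force: [0.1, 0.3, -0.6]
opening: -0.0002
```

View pics/s6.png

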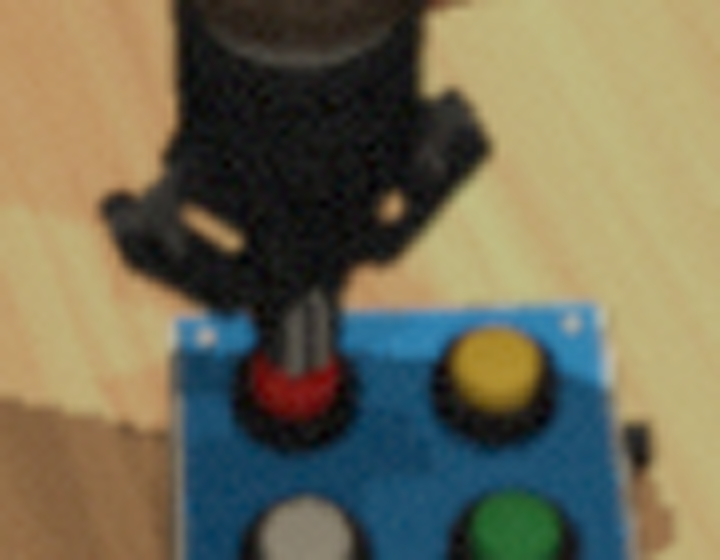

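```bash
python3 -m handwheel '[[-0.003,0,0,0,0,0],[0,0,0.001,0,0,0],[0,0,0,0,0,0],[0,0,0.001,0,0,0],[0,0,0,0,0,0],[0,0,0.001,0,0,0],[0,0,0,0,0,0],[0,0,0,0,0,0]]'
python3 -c "
from h import *
c=grab('side')
for v in range(274,289): print(v,px2w(c,322,v).round(4),c['img'][v,322])
"
```

```text
time: 18.55
ee_pos: [0.466, -0.2708, 0.0669]
tcp_rot: [180.0, -0.0, 92.0]
wrist_force: [1.2, 0.3, -0.2]
opening: -0.0002
274 [ 0.4602 -0.2868  0.1148] [39 38 34]
275 [ 0.4609 -0.2852  0.1085] [66 64 53]
276 [ 0.4615 -0.2838  0.1024] [80 77 69]
277 [ 0.4614 -0.284   0.0986] [83 82 74]
278 [ 0.4611 -0.2848  0.0956] [85 82 72]
279 [ 0.461  -0.2853  0.0921] [84 83 74]
280 [ 0.461  -0.2853  0.088 ] [82 76 70]
281 [ 0.462  -0.2828  0.0801] [83 80 69]
282 [ 0.4609 -0.2858  0.0802] [88 82 73]
283 [ 0.4623 -0.2823  0.0709] [101  68  57]
284 [ 0.4624 -0.2821  0.0664] [114  35  28]
285 [ 0.4624 -0.2822  0.0622] [114  27  24]
286 [ 0.4629 -0.2809  0.056 ] [90 18 15]
287 [ 0.4613 -0.285   0.0576] [43  1  1]
288 [ 0.4608 -0.2865  0.0554] [17  6 10]
```

```bash
python3 -m handwheel '[[0,0,0.001,0,0,0],[0,0,0,0,0,0],[0,0,0.001,0,0,0],[0,0,0,0,0,0],[0,0,0.001,0,0,0],[0,0,0,0,0,0],[0,0,0,0,0,0],[0,0,0,0,0,0]]'
python3 -m handwheel '[[0,0,0.001,0,0,0],[0,0,0,0,0,0],[0,0,0.001,0,0,0],[0,0,0,0,0,0],[0,0,0,0,0,0],[0,0,0,0,0,0],[0,0,0,0,0,0],[0,0,0,0,0,0]]'
```

```text
time: 19.27
ee_pos: [0.4661, -0.2708, 0.0641]
tcp_rot: [180.0, -0.0, 92.0]
wrist_force: [-0.1, -0.3, 1.5]
opening: -0.0001
time: 19.93
ee_pos: [0.4661, -0.2708, 0.062]
tcp_rot: [180.0, -0.0, 92.0]
wrist_force: [-0.7, 0.1, 3.0]
opening: -0.0004
```

Contact at last: the force rises about 0.8 N/mm, which matches the button spring (5 N at full travel). I'll press on to the bottom.

```bash
python3 -m handwheel '[[0,0,0.001,0,0,0],[0,0,0,0,0,0],[0,0,0.001,0,0,0],[0,0,0,0,0,0],[0,0,0.0005,0,0,0],[0,0,0,0,0,0],[0,0,0,0,0,0],[0,0,0,0,0,0]]'
```

```text
time: 20.6
ee_pos: [0.4661, -0.2709, 0.0595]
tcp_rot: [180.0, -0.0, 92.0]
wrist_force: [-0.9, 0.4, 4.2]
opening: -0.0002
```

```bash
python3 -m handwheel '[[0,0,0.001,0,0,0],[0,0,0,0,0,0],[0,0,0.0005,0,0,0],[0,0,0,0,0,0],[0,0,0,0,0,0],[0,0,0,0,0,0],[0,0,0,0,0,0],[0,0,0,0,0,0]]'
```

```text
time: 21.27
ee_pos: [0.4662, -0.2709, 0.0585]
tcp_rot: [180.0, 0.0, 92.0]
wrist_force: [-2.3, 0.6, 8.8]
opening: -0.0002
```

The force of 8.8 N exceeds 5 N and the slope became stiff, so the button has bottomed. I'll withdraw and check.

```bash
python3 -m handwheel '[[0,0,-0.003,0,0,0],[0,0,-0.006,0,0,0],[0,0,-0.02,0,0,0],[0,0,-0.03,0,0,0],[0,0,-0.035,0,0,0],[0,0,-0.035,0,0,0],[0,0,-0.03,0,0,0],[0,0,0,0,0,0]]'
python3 -m handwheel '[[-0.02,-0.02,0,0,0,0],[-0.02,-0.02,0,0,0,0],[-0.02,-0.02,0,0,0,0],[-0.02,-0.02,0,0,0,0],[-0.02,-0.02,0,0,0,0],[-0.02,-0.01,0,0,0,0],[0,0,0,0,0,0],[0,0,0,0,0,0]]'
python3 -c "
from h import *
c=grab('top');cv2.imwrite('pics/f.png',cv2.resize(c['img'][100:270,220:490,::-1],None,fx=2.9,fy=2.9,interpolation=cv2.INTER_CUBIC))
"
```

```text
time: 21.93
ee_pos: [0.4674, -0.2716, 0.2233]
tcp_rot: [179.6, 0.2, 92.0]
wrist_force: [1.0, -0.5, 0.6]
opening: -0.0002
time: 22.6
ee_pos: [0.3596, -0.3953, 0.2165]
tcp_rot: [-180.0, -0.1, 91.9]
wrist_force: [-0.7, -0.4, -0.8]
opening: -0.0
```

View pics/f.png

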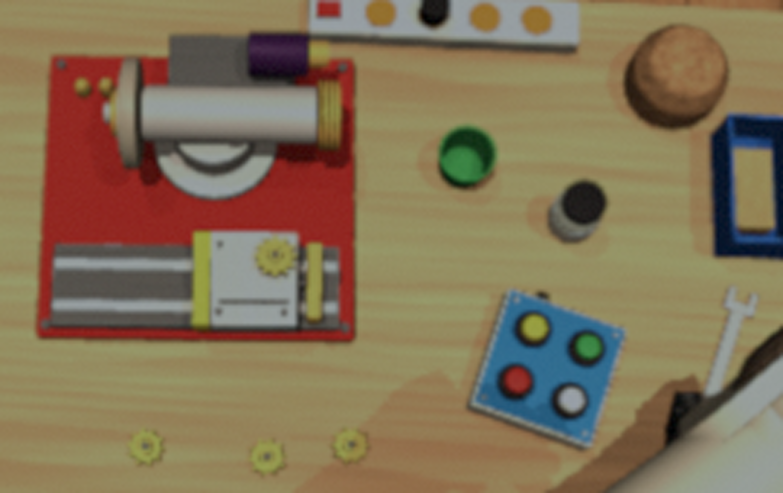

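The carriage is against the stop (crop x≈298 against 308, with the stop's dark bumper between), the buttons are up, and the loose parts look undisturbed. I'll check the carriage travel and the loose parts numerically against the first picture.

```bash
python3 -c "
from h import *
import pickle
a=pickle.load(open('top.pkl','rb'));b=grab('top')
f=lambda c:cv2.resize(c['img'],None,fx=8,fy=8,interpolation=cv2.INTER_CUBIC)
A,B=f(a),f(b)
def m(u0,u1,v0,v1,du=6):
  T=A[v0*8:v1*8,u0*8:u1*8];x0=(u0-6)*8;S=B[(v0-6)*8:(v1+6)*8,x0:(u1+du)*8]
  r=cv2.matchTemplate(S,T,cv2.TM_CCOEFF_NORMED);_,s,_,l=cv2.minMaxLoc(r);return l[0]/8-6,l[1]/8-6,round(s,3)
d=m(246,286,177,214,50);print('carriage',d)
p=px2w(a,266,195.5,.083);q=px2w(a,266+d[0],195.5+d[1],.083);print(np.linalg.norm(p-q))
for n,r in dict(g1=(263,278,247,262),g2=(305,320,250,265),g3=(334,349,247,262),cup=(369,393,142,168),jar=(408,432,160,185),scr=(150,166,183,242),wr=(470,484,198,220)).items(): print(n,m(*r))
print(monitor.get_obs()['time'])
"
```

```text
carriage (38.5, 0.5, 0.978)
0.128737497906184
g1 (0.0, 0.0, 0.994)
g2 (0.0, 0.0, 0.995)
g3 (0.125, 0.0, 0.861)
cup (0.0, 0.0, 0.999)
jar (0.0, 0.0, 0.999)
scr (0.0, 0.0, 0.999)
wr (-0.25, -0.5, 0.795)
22.7
```

```bash
python3 -c "
from h import *
print(order.job_done())"
```

```text
the job is handed in; nothing more can be done
None
```

I pushed the carriage against the end stop, pressed the red button fully down and drew back, then handed the job in at about 22.7 s of the 48 s allowed. No verdict was reported.

**Carriage:** I pushed by the yellow plate with the shut fingers until the force jumped from about 2–3 N to 22.6 N at the stop. The last picture gives 128.7 mm of travel against the nominal 130 mm and the 125 mm needed. The fingers stayed behind the yellow plate, clear of the gear on the carriage.

**Red button:** The force rose at about 0.8 N/mm, then stiffened to 8.8 N at the bottom. That is above the 5 N needed and below the 25 N limit. I judged the full press from this force, not by reading the button's position.

**Other buttons and loose parts:** The last picture shows all four buttons up. The gears, cup, jar and screwdriver have not moved. The wrench was partly hidden by the arm and matched less well, but was within about 0.5 px (roughly 2 mm). At my last reading the arm was clear, with the TCP at about 0.22 m height.

**What went wrong or disagreed:**
- **Joint limit:** Joint 6 reached its limit on the first transfer. I turned the tool 90° and carried on.
- **Button position:** The two cameras differed by about 10 mm in y on the red button, so I pressed at y −0.271, between the two.
- **Fingertip length:** Contact with the button came about 20 mm lower in TCP height than the stated fingertip length implies. I found it by descending slowly and watching the force.

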